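# Close the filler of the torch cooler

## Robot

A 7-joint arm with a two-finger parallel gripper is mounted at the origin on the work surface. World frame = base frame: x ahead of the robot, y to its left, z up, the work surface at z = 0. Lengths are in m, angles in rad, forces in N, time in s.
With the tool pointing down it reaches from about 0.4 to 0.85 m from the base axis. Payload 4.5 kg.
Tool frame: the origin (TCP) lies on the centre line of the jaws, within the pads' length; the fingertips stand r.tip_extent ahead of it and the grasp point (between the pads) is the TCP (r.tip_extent is the distance from the TCP to the fingertips, in m); z points along the fingers, y is the line along which they close (so a half turn about z gives the same grasp; the last joint's range is limited). The gripper opens to 88 mm and grips with 3 to 60 N. Pads are 18 mm wide; open, the fingers measure 123 mm over their backs; the gripper's body (75 mm by 187 mm) begins 45 mm behind the grasp point.
Start: joints at [0.034, 0.689, -0.195, 1.565, 0.157, 0.902, -0.215], TCP at [0.625, 0, 0.258] pointing down, gripper open.
Joint ranges: [-3.01, 3.01], [-0.46, 2.08], [-1.47, 1.51], [0.13, 2.56], [-1, 4.14], [0.04, 2.09], [-2.66, 2.66]. Speed limits (rad/s): [2.57, 2.57, 3.14, 3.14, 3.14, 3.14, 3.14].

## Interface

Orientations are given as a unit quaternion [x, y, z, w].
In Python, from plant import sensors, vision, finish_job, r gives the robot as it stands. The module is installed in compiled form; this text tells all that it offers.
- The arm moves only by the tool step_arm, never from a script. Its argument "steps" is a list of rows, each a list of 2 entries, a list of its own where there are three numbers: the shift along the tool's x, y, z in cm, then the turn, a rotation vector about the tool's x, y, z in degrees. A call has 1 to 12 rows; each row shifts and turns the commanded pose from where the row before left it, along the tool's axes as they then stand; what a row does not reach is not made up. A row lasts 1/8 s, in which the tool goes at most 62.5 mm and 10.7 degrees, less where a joint would pass 70% of its speed; a pose out of reach is approached as far as the arm can. A call with a gripper value outside its range is refused whole. "claw" is the opening, from -1 (shut) to 1 (fully open), set as the call begins (left out, the last holds). The fingers move at their own pace and stop on an object; "grip_force" is the grip in N (left out, the last holds). Time passes only in rows, so rows that do not move let the fingers close. It gives the time, the measured TCP pose, the force, the opening and the grip force at its end, in the units of the state.
- sensors.get_state(): the state, without advancing time (a new reading comes with each control period).
- vision.snapshot(name): name is "scene" or "side" or "wrist"; returns a dict with "img" (384x512x3 uint8, red, green, blue), "fx", "fy", "cx", "cy" (pixels), "position" and "rotation" of the camera in the world. Camera axes: x right, y down, z forward; pixel columns grow to the right and rows downward; lengths in m; the calibration is good to about 2 mm. A picture is of the moment at which its call begins. There is no depth.
- finish_job(): hands the job in; it is judged then, once.
The state is a dict: "clock": time; "q": joint angles; "qd": joint speeds; "joint_torque": joint torques, N m; "tool_pos": TCP position; "eef_rot": TCP orientation; "contact_force": force on the tool from outside, world axes, zero at the start; "moment": the same for the moment, N m; "opening": opening from 0.0 (shut) to 1.0 (fully open); "finger_force": force on a finger pad.
Only numpy, scipy, OpenCV 4.12 (cv2) and the standard library are available. Lean on these libraries where they do the work, as an engineer would, in place of code of your own. Each camera call takes 0.05 s, during which the arm holds its last target. There are 200 camera calls.

## Task

Close the filler of the welding-torch cooler: set the yellow cap on the neck, turn it gently backwards (anticlockwise from above) until it drops into the start of the thread, then press lightly and turn it forward (clockwise) to its stop, so that it is fully home and stays there when let go. Never force the cap against the neck, and leave the other things on the bench where they are.

Things in the scene. Friction and masses are not known exactly. Their poses are not given: they have to be found in the camera images.
- cap_grip (a point): Grip point of the loose yellow cap: middle of the bar on its top, on the cap's axis, 53 mm above the underside of its skirt. The bar is 60 mm long (this frame's x), 16 mm thick (y), 32 mm high (31 to 63 mm above the underside); round its foot is the cap's flat top. z is the cap's axis, up.
- cap: The yellow cap, 68 mm across (75 over its ribs), 0.08 to 0.17 kg, standing on the bench: origin at the centre of its underside, axes as at its grip point. The skirt is open below, 27 mm deep, with three inward lugs 120 degrees apart (one on +x), 6 mm high, flush with its lower edge.
- cooler: The fixed grey torch cooler, 220 x 200 x 120 mm (x, y, z): origin under its middle, on the bench; z up. More than 60 N of contact between cap and cooler with its neck, added over all touching spots, counts as forcing: a twist of about 1 N m against a wall or stop does it, 0.5 N m is ample.
- filler (a point): Where the axis of the white filler neck meets the cooler's flat top, 120 mm above the bench; z up along the neck. Tube 45 mm across with coned tip at 36 mm, 57 mm across over the threads (cap play about 1.5 mm all round); a red sprung seal stands to 42.5 mm. Three-start right-hand thread; the starts' angle differs from unit to unit, unrelated to this frame's directions.
- thread_top (a point): On the neck's axis, at the thread tops, 26 mm above the filler point. Set down, the cap mostly rests on these (grip point 79 mm above the filler point) or on the walls between (85 mm). Turned anticlockwise under about 5 N it drops into the starts within 100 degrees (grip point 69 mm or lower); within 20 degrees more a wall stops it. Clockwise on top it only meets walls. It may drop in at once.
- cap_home (a point): Where the cap's grip point is when fully home: 65 mm above the filler point, on the neck's axis. From the starts, pressed with about 3 N and turned clockwise, the lugs run under the threads, drawing the cap down on the seal (1.5 N per mm), to a stop after 58 to 78 degrees; it takes about 0.1 to 0.3 N m, and the thread then holds the cap.
- wrench: A steel wrench, 190 mm long, lying on the bench; a bystander.
- spray: A spray can, 60 mm across, 190 mm high, standing; a bystander.
- jar: A clear jar with a steel lid, 64 mm across, 75 mm high, standing; a bystander.
- hammer: A hammer lying on the bench; a bystander.
- magnet: A flat red welding magnet, 90 mm square, 18 mm high; a bystander.
- grinding_disc: A black grinding disc, 115 mm across, 6 mm thick; a bystander.
- angle_offcut: A piece of steel angle, 120 x 50 x 50 mm; a bystander.
There are look-alikes about, which are no part of the job. Several things look just like the cap: the one meant starts farthest to the robot's left.

How it is judged:
By the outcome, as a careful person would: the job done as asked, in the order asked, and still so for the second after the job is handed in, with the robot touching nothing.
It also fails if it takes over 67 s, if anything falls off the work surface, if the arm or the gripper's body presses on something with over 40 N, if the wrist force passes 120 N, or if a joint passes its speed limit or range.

## Working session

There is one attempt and no reset: what is moved stays moved. The work goes in short steps, Python scripts to look and compute and a tool call to move; the robot and the scene stay as the last step left them, time stands still between calls to the robot, and variables do not carry over. Pictures are saved under pics/ and viewed, at most 10 in all, crops included, and the job is handed in when it is done.

Besides the shell and the picture viewer there is one more tool, called after "Call:" as name(argument=value, ...) on one line, values as JSON. step_arm: Moves the arm, as the interface text tells. Its arguments: {"type":"object","properties":{"steps":{"type":"array"},"claw":{"type":"number"},"grip_force":{"type":"number"}},"required":["steps"]}

```bash
mkdir -p pics
cat > h.py <<'E'
import numpy as np, cv2
from plant import sensors, vision, r
def snap(n,f):
    s=vision.snapshot(n); cv2.imwrite('pics/'+f+'.png',s['img'][:,:,::-1]); np.save('pics/'+f+'.npy',s,allow_pickle=True); return s
def load(f): return np.load('pics/'+f+'.npy',allow_pickle=True).item()
def ray(s,u,v):
    d=np.array(s['rotation'])@np.array([(u-s['cx'])/s['fx'],(v-s['cy'])/s['fy'],1.]); return np.array(s['position']),d
def onplane(s,u,v,z):
    p,d=ray(s,u,v); return p+d*(z-p[2])/d[2]
def proj(s,P):
    c=np.array(s['rotation']).T@(np.array(P)-np.array(s['position'])); return s['fx']*c[0]/c[2]+s['cx'],s['fy']*c[1]/c[2]+s['cy']
E
python3 - <<'E'
from h import *
ims=[]
for n in ("scene","side","wrist"):
    s=snap(n,n+'0'); print(n,s['fx'],s['position'],np.round(s['rotation'],2).tolist())
a=load('scene0')['img'];b=load('side0')['img']
cv2.imwrite('pics/m0.png',cv2.resize(np.hstack([a,b])[:,:,::-1],(800,300)))
print(r.tip_extent,sensors.get_state())
E
```

```text
scene 447.66548436742346 [ 1.21836774 -0.44022631  1.40321373] [0.86, 0.43, -0.13, -0.24]
side 353.1540815908569 [0.56582491 0.72204165 0.79015558] [-0.01, 0.92, -0.39, 0.01]
wrist 307.8768440324247 [0.62448989 0.08383081 0.3840253 ] [0.99, 0.0, -0.0, 0.16]
0.019 {'clock': 0.15, 'q': array([ 0.03381845,  0.68980697, -0.19451528,  1.56605394,  0.15730177,
        0.90245784, -0.21510644]), 'qd': array([ 9.77032993e-04, -2.27820848e-03, -5.59494026e-05, -5.58459815e-03,
       -9.89079174e-04, -2.34260798e-04,  7.63160167e-04]), 'joint_torque': array([-1.46674727e-03, -5.27863634e+01, -1.26819178e+00, -1.53587687e+01,
       -5.24473807e-02,  3.92338901e-03,  1.12435155e-04]), 'tool_pos': array([ 6.24579541e-01, -4.84638822e-05,  2.57097801e-01]), 'eef_rot': array([ 7.07097462e-01,  7.07115784e-01, -5.06453223e-04, -4.37076236e-04]), 'contact_force': array([-0.16890511, -0.28378374, -0.63688969]), 'moment': array([ 0.0228503 ,  0.00966209, -0.0023923 ]), 'finger_force': 0.0, 'opening': 1.00129160864465}
```

View pics/scene0.png

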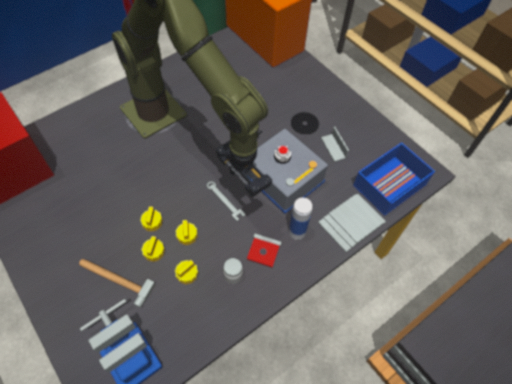

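View pics/side0.png

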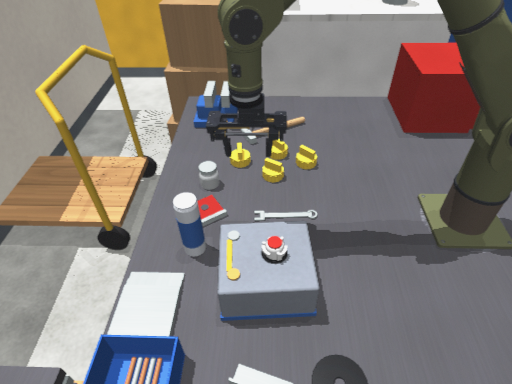

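```bash
sed -i "s/^from plant/from scipy.spatial.transform import Rotation as Ro\nfrom plant/; s/np.array(s\['rotation'\])@/Ro.from_quat(s['rotation']).as_matrix()@/; s/np.array(s\['rotation'\]).T@/Ro.from_quat(s['rotation']).as_matrix().T@/" h.py
python3 - <<'E'
from h import *
for n,z in (('scene0',.045),('side0',.045)):
    s=load(n); h=cv2.cvtColor(s['img'],cv2.COLOR_RGB2HSV)
    m=cv2.inRange(h,(22,140,100),(34,255,255))
    k,l,st,c=cv2.connectedComponentsWithStats(m)
    for i in range(1,k):
        if st[i,4]>60: print(n,c[i].round(),st[i,4],onplane(s,*c[i],z).round(3))
    h2=cv2.inRange(h,(0,140,120),(8,255,255))|cv2.inRange(h,(172,140,120),(180,255,255))
    k,l,st,c=cv2.connectedComponentsWithStats(h2)
    for i in range(1,k):
        if 15<st[i,4]<600: print('red',n,c[i].round(),st[i,4],onplane(s,*c[i],.16).round(3))
s=load('scene0');print([(p,np.round(proj(s,p))) for p in ((0,0,0),(.6,0,0),(.6,.3,0))])
E
```

```text
scene0 [303. 175.] 61 [0.628 0.27  0.045]
scene0 [151. 219.] 386 [ 0.456 -0.267  0.045]
scene0 [186. 233.] 394 [ 0.571 -0.198  0.045]
scene0 [153. 249.] 414 [ 0.556 -0.319  0.045]
scene0 [186. 271.] 427 [ 0.687 -0.273  0.045]
red scene0 [283. 150.] 45 [0.557 0.221 0.16 ]
red scene0 [263. 252.] 567 [ 0.818 -0.069  0.16 ]
side0 [ 84. 117.] 2404 [ 1.314 -0.485  0.045]
side0 [275. 162.] 673 [ 0.551 -0.209  0.045]
side0 [240. 157.] 339 [ 0.671 -0.236  0.045]
side0 [306. 158.] 374 [ 0.446 -0.235  0.045]
side0 [229. 255.] 137 [0.67  0.175 0.045]
red side0 [209. 206.] 315 [0.718 0.112 0.16 ]
red side0 [274. 242.] 132 [0.554 0.221 0.16 ]
[((0, 0, 0), array([153., 111.])), ((0.6, 0, 0), array([239., 214.])), ((0.6, 0.3, 0), array([303., 172.]))]
```

View pics/wrist0.png

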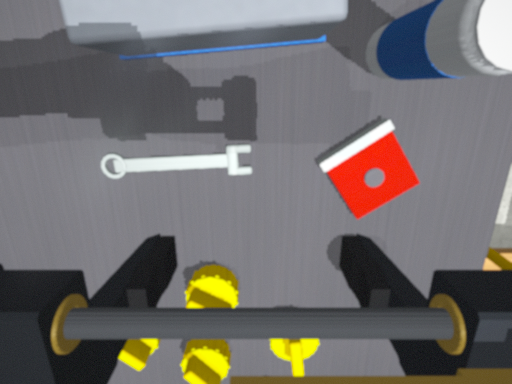

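Look-alikes: caps at scene pixels (151,219), (186,233), (153,249), (186,271). Of these, (186,233) has the largest y (≈-0.20), so it is the farthest left. In the wrist view it is the cap at about (212,288), the nearest to the wrench.

Call:
step_arm(steps=[[[-4,-1.5,0],[0,0,0]],[[-4,-1.5,0],[0,0,0]],[[-4,-1.5,0],[0,0,0]],[[-4,-1.5,0],[0,0,0]],[[-2,0,0],[0,0,0]],[[0,0,0],[0,0,0]],[[0,0,0],[0,0,0]]])

```text
clock: 1.02
tool_pos: [0.566, -0.1774, 0.2577]
eef_rot: [0.706, 0.708, 0.001, -0.0]
contact_force: [-0.4, 0.3, 0.2]
opening: 1.001
finger_force: 0.0
```

Run:
```python
from h import *
s=snap('wrist','wrist1'); print(sensors.get_state()['tool_pos'],proj(s,(.565,-.205,.06)))
```

```text
[ 0.5659832  -0.17728321  0.25768383] (np.float64(256.9362242286249), np.float64(190.6367571467786))
```

View pics/wrist1.png

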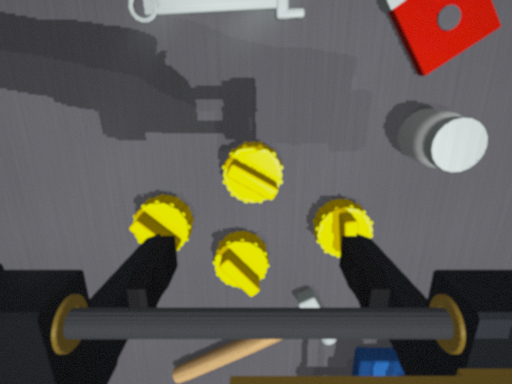

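The picked cap is the top one at about (253,173), nearest the wrench and farthest left. Its bar slopes down to the right.

Run:
```python
from h import *
s=load('wrist1'); c=s['img'][130:215,210:295]; cv2.imwrite('pics/c1.png',cv2.resize(c[:,:,::-1],None,fx=7,fy=7,interpolation=cv2.INTER_CUBIC)[:600])
h=cv2.cvtColor(s['img'],cv2.COLOR_RGB2HSV); m=cv2.inRange(h,(22,140,60),(34,255,255)); k,l,st,cc=cv2.connectedComponentsWithStats(m)
for i in range(1,k):
    if st[i,4]>300: print(st[i],cc[i],onplane(s,*cc[i],.035))
```

```text
[ 222  142   61   61 2853] [252.08307045 172.37784788] [ 0.55919632 -0.19085307  0.035     ]
[ 129  194   65   56 2306] [162.68950564 219.78490893] [ 0.44812276 -0.25212972  0.035     ]
[ 313  199   60   59 2244] [340.03074866 224.44340463] [ 0.66875798 -0.25783244  0.035     ]
[ 213  231   56   66 2594] [241.44410177 260.98419429] [ 0.54500401 -0.3104341   0.035     ]
[ 50 295  37  60 584] [ 63.12842466 325.61472603] [ 0.29205411 -0.41560209  0.035     ]
[431 295  36  60 545] [453.24036697 325.13211009] [ 0.84250635 -0.41337543  0.035     ]
```

View pics/c1.png

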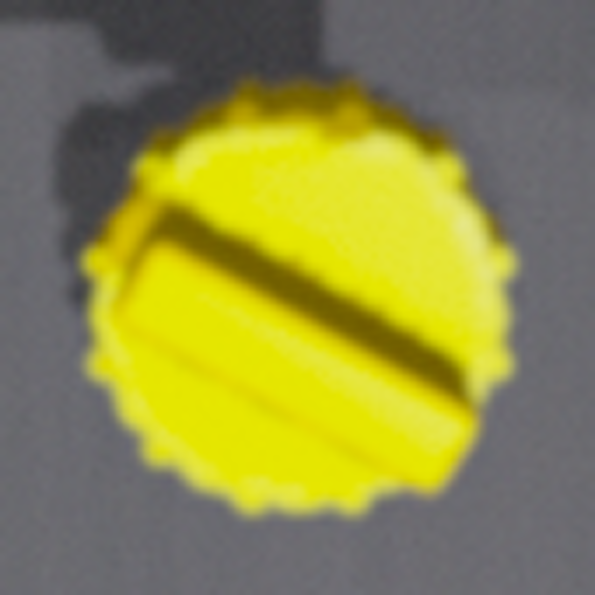

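The crop shows the top of the bar with corners at about (165,240), (475,412), (430,493) and (118,315) in crop pixels. The cap is clear all round.

Run:
```python
from h import *
s=load('wrist1')
P=np.array([onplane(s,210+x/7-.5,130+y/7-.5,.063) for x,y in((165,240),(475,412),(430,493),(118,315))])
print(P.round(4),P.mean(0)); d=P[1]-P[0]+P[2]-P[3]; print(np.degrees(np.arctan2(d[1],d[0])),np.linalg.norm(d)/2)
print(s['position'],Ro.from_quat(s['rotation']).as_matrix().round(3))
```

```text
[[ 0.5393 -0.1736  0.063 ]
 [ 0.5875 -0.2012  0.063 ]
 [ 0.5807 -0.2149  0.063 ]
 [ 0.5318 -0.1856  0.063 ]] [ 0.55981445 -0.19382489  0.063     ]
-30.416251501938603 0.05627332383740991
[ 0.56551224 -0.09382927  0.38485632] [[ 1.     0.003  0.002]
 [ 0.003 -0.947 -0.322]
 [ 0.001  0.322 -0.947]]
```

Call:
step_arm(claw=0.0, steps=[[[-1.7,-0.6,0],[0,0,10]],[[0,0,1],[0,0,10]],[[0,0,1],[0,0,10]],[[0,0,1],[0,0,10]],[[0,0,1],[0,0,10]],[[0,0,1],[0,0,10]],[[0,0,1],[0,0,10]],[[0,0,1],[0,0,10]],[[0,0,1],[0,0,10]],[[0,0,1],[0,0,10]],[[0,0,0],[0,0,10]],[[0,0,0],[0,0,10]]])

```text
clock: 2.58
tool_pos: [0.5599, -0.1945, 0.1673]
eef_rot: [0.966, -0.26, -0.0, -0.001]
contact_force: [-0.2, -0.5, -1.1]
opening: 0.497
finger_force: 0.0
```

Call:
step_arm(steps=[[[0,0,0],[0,0,0]],[[0,0,0],[0,0,0]]])

```text
clock: 2.82
tool_pos: [0.5595, -0.1958, 0.1676]
eef_rot: [0.967, -0.257, -0.0, -0.0]
contact_force: [0.7, 0.2, -0.1]
opening: 0.5
finger_force: 0.0
```

Run:
```python
from h import *
s=snap('wrist','wrist2'); st=sensors.get_state(); R=Ro.from_quat(st['eef_rot']).as_matrix()
print(st['tool_pos'],R.round(3),st['q'].round(2),st['opening'],proj(s,(.56,-.194,.063)))
```

```text
[ 0.55937025 -0.19616462  0.16772331] [[ 0.868 -0.497  0.   ]
 [-0.497 -0.868  0.001]
 [-0.    -0.001 -1.   ]] [ 0.06  0.8   0.36  1.77 -0.43  0.66 -1.43] 0.4999646963150806 (np.float64(254.97486387822462), np.float64(196.98166897272125))
```

View pics/wrist2.png

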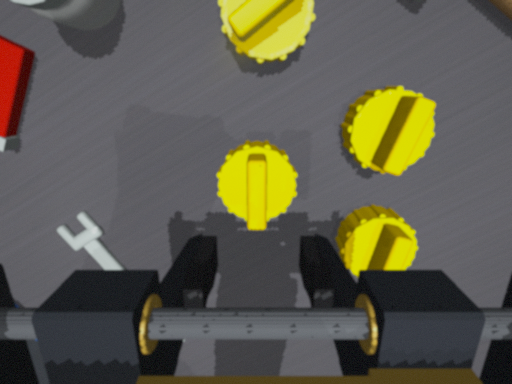

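The bar at about (257,190) is lined up with the jaws, with the fingers at x of about 200 and 316. Next I check its offset along the bar.

Run:
```python
from h import *
s=load('wrist2'); st=sensors.get_state(); R=Ro.from_quat(st['eef_rot']).as_matrix()
h=cv2.cvtColor(s['img'],cv2.COLOR_RGB2HSV); m=cv2.inRange(h,(22,140,60),(34,255,255)); k,l,q,cc=cv2.connectedComponentsWithStats(m)
i=l[180,235]; print(q[i])
g=s['img'].sum(2); print(g[140:232:3,256].tolist()); print(g[190,235:280].tolist())
for p,z in(((256.5,153),.063),((257,222),.063),((q[i][0]+q[i][2]/2,183),.031),((217,183),.031),((297.5,183),.031)): print(p,(R.T@(onplane(s,*p,z)-st['tool_pos']))[:2]*100)
```

```text
[ 217  141   81   90 5174]
[305, 265, 367, 445, 419, 267, 273, 394, 441, 445, 443, 441, 443, 443, 444, 446, 444, 443, 444, 444, 444, 443, 443, 440, 438, 440, 439, 443, 440, 440, 317]
[441, 441, 443, 443, 441, 442, 442, 441, 441, 443, 430, 408, 390, 406, 426, 436, 442, 442, 442, 443, 443, 443, 443, 444, 441, 442, 442, 440, 433, 416, 393, 393, 418, 437, 442, 442, 441, 438, 442, 441, 443, 440, 440, 443, 444]
(256.5, 153) [ 3.52279159 -0.09006056]
(257, 222) [-2.2472482  -0.04867677]
(np.float64(257.5), 183) [ 0.11298483 -0.01206262]
(217, 183) [ 0.10742967 -3.64777273]
(297.5, 183) [0.11847171 3.57896187]
```

Call:
step_arm(steps=[[[0.1,0,3],[0,0,0]],[[0,0,3],[0,0,0]],[[0,0,2.5],[0,0,0]],[[0,0,1.5],[0,0,0]],[[0,0,1.2],[0,0,0]],[[0,0,0],[0,0,0]],[[0,0,0],[0,0,0]]])

```text
clock: 3.75
tool_pos: [0.5604, -0.1977, 0.0564]
eef_rot: [0.966, -0.259, 0.001, 0.0]
contact_force: [-0.2, 0.1, 0.0]
opening: 0.501
finger_force: 0.0
```

Call:
step_arm(claw=-1, grip_force=30, steps=[[[0,0,0],[0,0,0]],[[0,0,0],[0,0,0]],[[0,0,0],[0,0,0]],[[0,0,0],[0,0,0]],[[0,0,0],[0,0,0]],[[0,0,0],[0,0,0]]])

```text
clock: 4.5
tool_pos: [0.5602, -0.1974, 0.056]
eef_rot: [0.966, -0.259, 0.0, -0.0]
contact_force: [0.2, 0.1, 4.1]
opening: 0.181
finger_force: 30.0
```

Call:
step_arm(steps=[[[0,0,-2],[0,0,0]],[[0,0,-4],[0,0,0]],[[0,0,-5],[0,0,0]],[[0,0,-5],[0,0,0]],[[0,0,-5],[0,0,0]],[[0,0,0],[0,0,0]]])

```text
clock: 5.25
tool_pos: [0.5616, -0.1991, 0.2707]
eef_rot: [0.966, -0.259, 0.005, 0.001]
contact_force: [-0.0, 0.1, -1.0]
opening: 0.179
finger_force: 30.0
```

Call:
step_arm(steps=[[[-2,-3.5,0],[0,0,0]],[[-2,-3.5,0],[0,0,0]],[[-2,-3.5,0],[0,0,0]],[[-2,-3.5,0],[0,0,0]],[[-2,-3.5,0],[0,0,0]],[[-2,-3.5,0],[0,0,0]],[[-2,-3.5,0],[0,0,0]],[[-2,-3.5,0],[0,0,0]],[[-2,-3.5,0],[0,0,0]],[[-2,-3.5,0],[0,0,0]],[[0,0,0],[0,0,0]],[[0,0,0],[0,0,0]]])

```text
clock: 6.75
tool_pos: [0.5611, 0.2044, 0.2653]
eef_rot: [0.966, -0.259, -0.0, 0.001]
contact_force: [0.9, -0.4, -0.5]
opening: 0.178
finger_force: 30.0
```

Call:
step_arm(steps=[[[0,0,0],[0,0,-10]],[[0,0,0],[0,0,-10]],[[0,0,0],[0,0,-10]],[[0,0,0],[0,0,-10]],[[0,0,0],[0,0,-10]],[[0,0,0],[0,0,-10]],[[0,0,0],[0,0,0]],[[0,0,0],[0,0,0]]])

```text
clock: 7.75
tool_pos: [0.5617, 0.2043, 0.2657]
eef_rot: [0.967, 0.257, -0.0, 0.0]
contact_force: [-0.2, -0.5, -1.0]
opening: 0.175
finger_force: 30.0
```

Run:
```python
from h import *
w=snap('wrist','w3'); a=snap('scene','s3'); b=snap('side','d3'); st=sensors.get_state()
print(st['tool_pos'],st['q'].round(2),st['contact_force'].round(1),Ro.from_quat(st['eef_rot']).as_matrix().round(3))
def crop(s,p,n=80):
    u,v=map(int,proj(s,p)); u=min(max(u,n),512-n);v=min(max(v,n),384-n); print(u-n,v-n); return cv2.resize(s['img'][v-n:v+n,u-n:u+n],(400,400))
P=(.555,.221,.18)
o=np.hstack([crop(a,P,50),crop(b,P,60)]); cv2.imwrite('pics/c3.png',o[:,:,::-1])
```

```text
[0.56164379 0.20531192 0.26568232] [-0.55  0.65  0.21  1.65 -0.17  0.86 -1.32] [ 0.7 -0.9 -1.6] [[ 0.867  0.498 -0.   ]
 [ 0.498 -0.867 -0.   ]
 [-0.     0.    -1.   ]]
232 95
214 175
```

View pics/c3.png

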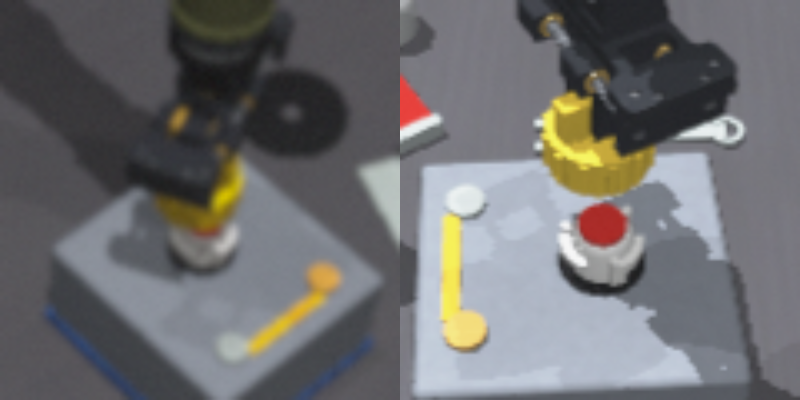

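View pics/w3.png

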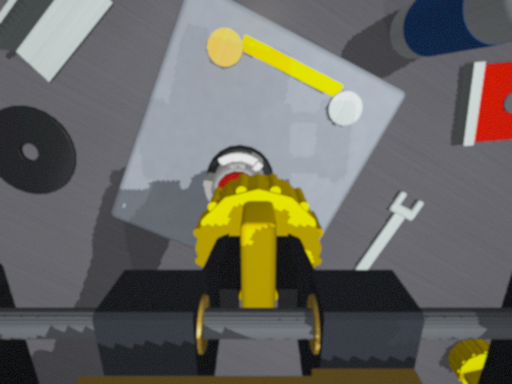

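The scene crop shows the cap hanging above the neck, partly hidden. The side crop shows the red seal at crop (603,225) and the cap's skirt spanning x 543-655 just above it. In the wrist view the neck shows at (238,175) behind the cap.

Run:
```python
from h import *
from scipy.optimize import least_squares
def red(n,b):
    s=load(n); h=cv2.cvtColor(s['img'],cv2.COLOR_RGB2HSV)
    m=(cv2.inRange(h,(0,120,80),(8,255,255))|cv2.inRange(h,(172,120,80),(180,255,255)))
    k=np.zeros_like(m); k[b[1]:b[3],b[0]:b[2]]=1; m=m*k
    y,x=np.nonzero(m); print(n,x.min(),x.max(),y.min(),y.max()); return s,((x.min()+x.max())/2,(y.min()+y.max())/2),(x.mean(),y.mean())
O=[]
for n,b in(('scene0',(268,135,298,162)),('side0',(255,225,292,260)),('side3','')):
    if not b: n,b='d3',(255,225,292,260)
    s,c,cm=red(n,b); O.append((s,cm)); print(n,c,cm,onplane(s,*cm,.1625).round(4))
f=least_squares(lambda P:np.concatenate([np.subtract(proj(s,P),c) for s,c in O[:2]]),(.555,.22,.16)); print('tri',f.x.round(4),f.fun)
# black ring at foot/ cap columns in side view
s=load('d3'); h=cv2.cvtColor(s['img'],cv2.COLOR_RGB2HSV); m=cv2.inRange(h,(20,120,50),(34,255,255))
for v in range(208,236,3):
    x=np.nonzero(m[v,240:310])[0]+240; print(v,x.min() if len(x) else 0,x.max() if len(x) else 0,end='; ')
for z in(.21,.237):
  for t in np.linspace(0,2*np.pi,8,endpoint=False)[:8:2]: print(z,np.round(proj(s,(.5616+.0355*np.cos(t),.2053+.0355*np.sin(t),z)),1))
```

```text
scene0 279 287 146 153
scene0 (np.float64(283.0), np.float64(149.5)) (np.float64(282.75925925925924), np.float64(149.4814814814815)) [0.558  0.2202 0.1625]
side0 268 281 236 248
side0 (np.float64(274.5), np.float64(242.0)) (np.float64(274.3985507246377), np.float64(241.7753623188406)) [0.5546 0.2235 0.1625]
d3 268 281 236 248
d3 (np.float64(274.5), np.float64(242.0)) (np.float64(274.30434782608694), np.float64(241.8840579710145)) [0.5548 0.2238 0.1625]
tri [0.555  0.2215 0.1596] [-0.31936866 -0.23106072 -0.23176742  0.11304646]
208 258 271; 211 258 271; 214 257 271; 217 257 278; 220 257 289; 223 257 289; 226 260 287; 229 262 285; 232 267 280; 235 0 0; 0.21 [255.4 221.3]
0.21 [271.5 234.1]
0.21 [287.8 221.8]
0.21 [271.7 209.8]
0.237 [255.1 212.9]
0.237 [271.6 225.7]
0.237 [288.4 213.4]
0.237 [271.8 201.4]
```

Run:
```python
from h import *
s=load('w3'); T=np.array([.56164,.20531,.26568]); ax=np.array([.867,.498,0]); ay=np.array([.498,-.867,0])
h=cv2.cvtColor(s['img'],cv2.COLOR_RGB2HSV); m=cv2.inRange(h,(22,120,50),(34,255,255)); m[:150]=0
k,l,q,cc=cv2.connectedComponentsWithStats(m); i=l[200,258]; print(q[i])
for off in(-.005,-.0025,0,.0025):
  C=T+ax*off; t=np.linspace(0,2*np.pi,72)
  pts=[[proj(s,C+ax*rr*np.cos(a)+ay*rr*np.sin(a)+[0,0,z]) for a in t] for rr,z in((.0375,-.025),(.034,-.025),(.0375,-.056))]
  pts=[np.array(p) for p in pts]; print(off,[(p[:,0].min().round(1),p[:,0].max().round(1),p[:,1].min().round(1)) for p in pts], 'bar end',np.round(proj(s,C+ax*.03+[0,0,.007]),1))
# seal ray in wrist
print([onplane(s,u,v,.1625).round(4) for u,v in((236,172),(220,180))], proj(s,(.555,.2215,.1625)),proj(s,(.555,.2215,.156)))
g=s['img'].astype(int).sum(2); print(g[165:250:3,258].tolist())
```

```text
[ 193  173  130  136 9556]
-0.005 [(np.float64(188.4), np.float64(322.6), np.float64(188.3)), (np.float64(194.7), np.float64(316.3), np.float64(194.7)), (np.float64(198.5), np.float64(313.1), np.float64(172.3))] bar end [254.8 228.5]
-0.0025 [(np.float64(188.1), np.float64(322.9), np.float64(183.8)), (np.float64(194.4), np.float64(316.6), np.float64(190.2)), (np.float64(198.3), np.float64(313.3), np.float64(168.4))] bar end [254.8 223.2]
0 [(np.float64(187.8), np.float64(323.2), np.float64(179.1)), (np.float64(194.1), np.float64(316.9), np.float64(185.6)), (np.float64(198.0), np.float64(313.5), np.float64(164.4))] bar end [254.7 217.9]
0.0025 [(np.float64(187.4), np.float64(323.5), np.float64(174.5)), (np.float64(193.8), np.float64(317.1), np.float64(181.0)), (np.float64(197.8), np.float64(313.8), np.float64(160.4))] bar end [254.7 212.5]
[array([0.5709, 0.2285, 0.1625]), array([0.559 , 0.2363, 0.1625])] (np.float64(234.22119629457734), np.float64(193.09004555911804)) (np.float64(234.79307989513472), np.float64(190.42702145801792))
[685, 668, 452, 291, 244, 243, 247, 244, 379, 455, 453, 452, 319, 238, 242, 246, 248, 249, 250, 300, 416, 427, 339, 335, 335, 332, 336, 336, 333]
```

Call:
step_arm(steps=[[[0.4,-0.9,0],[0,0,0]],[[0.4,-0.9,1],[0,0,0]],[[0,0,1.5],[0,0,0]],[[0,0,1.2],[0,0,0]],[[0,0,0],[0,0,0]],[[0,0,0],[0,0,0]],[[0,0,0],[0,0,0]]])

```text
clock: 8.78
tool_pos: [0.56, 0.2251, 0.2292]
eef_rot: [0.966, 0.259, 0.001, -0.0]
contact_force: [0.0, -0.5, -0.5]
opening: 0.18
finger_force: 30.0
```

Run:
```python
from h import *
w=snap('wrist','w4'); a=snap('scene','s4'); b=snap('side','d4'); st=sensors.get_state()
T=st['tool_pos'];R=Ro.from_quat(st['eef_rot']).as_matrix();print(T,st['contact_force'].round(1))
def crop(s,p,n,o):
    u,v=map(int,proj(s,p)); u=min(max(u,n),512-n);v=min(max(v,n),384-n); print(u-n,v-n,n)
    c=s['img'][v-n:v+n,u-n:u+n]; return cv2.resize(c,(400,400),interpolation=cv2.INTER_CUBIC)
P=(.555,.221,.17)
cv2.imwrite('pics/c4.png',np.hstack([crop(a,P,30,0),crop(b,P,35,0)])[:,:,::-1])
C=T-R[:,0]*.005
for n,s in(('s',a),('d',b)):
    h=cv2.cvtColor(s['img'],cv2.COLOR_RGB2HSV); m=cv2.inRange(h,(20,120,50),(34,255,255))
    u0,v0=map(int,proj(s,C-[0,0,.056])); m[:,:u0-40]=0;m[:,u0+40:]=0
    print(n,[(v,(lambda x:(x.min(),x.max()) if len(x) else 0)(np.nonzero(m[v])[0])) for v in range(v0-22,v0+24,3)])
    t=np.linspace(0,6.283,73)
    for z in(-.056,-.029):
        q=np.array([proj(s,C+[.0365*np.cos(k),.0365*np.sin(k),z]) for k in t]); print(z,q.min(0).round(1),q.max(0).round(1))
    print('filler pred',np.round(proj(s,(.555,.2215,.1625)),1))
```

```text
[0.55984234 0.22518693 0.2291301 ] [ 0.  -0.1 -1.1]
252 117 30
239 203 35
s [(124, 0), (127, (np.int64(281), np.int64(282))), (130, (np.int64(279), np.int64(280))), (133, 0), (136, 0), (139, (np.int64(292), np.int64(294))), (142, (np.int64(291), np.int64(295))), (145, (np.int64(289), np.int64(295))), (148, (np.int64(275), np.int64(294))), (151, (np.int64(277), np.int64(292))), (154, (np.int64(281), np.int64(289))), (157, 0), (160, 0), (163, 0), (166, 0), (169, (np.int64(309), np.int64(312)))]
-0.056 [272.4 138.3] [293.8 155.5]
-0.029 [272.9 133.4] [294.6 150.7]
filler pred [282.5 148.7]
d [(216, 0), (219, (np.int64(271), np.int64(272))), (222, (np.int64(263), np.int64(271))), (225, (np.int64(260), np.int64(271))), (228, (np.int64(258), np.int64(271))), (231, (np.int64(258), np.int64(271))), (234, (np.int64(258), np.int64(278))), (237, (np.int64(258), np.int64(279))), (240, (np.int64(258), np.int64(289))), (243, (np.int64(260), np.int64(287))), (246, (np.int64(262), np.int64(286))), (249, (np.int64(265), np.int64(282))), (252, 0), (255, 0), (258, 0), (261, 0)]
-0.056 [257.7 226.1] [290.5 251.8]
-0.029 [257.5 218.2] [291.1 244. ]
filler pred [274.2 241.1]
```

View pics/c4.png

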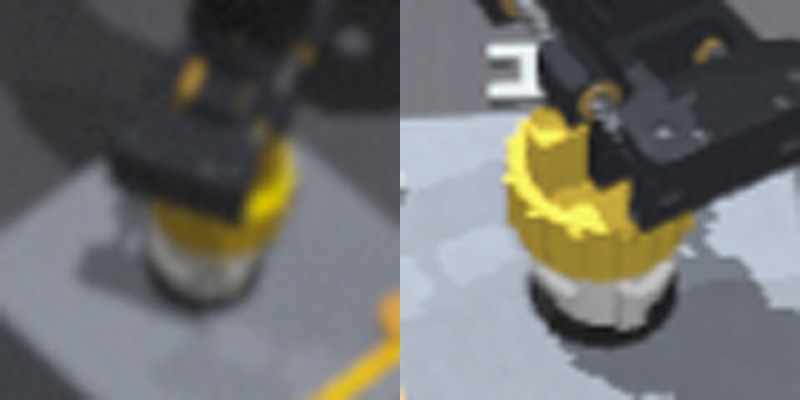

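The cap sits nearly concentric over the neck: in the side crop the cap is centred at 600 and the black ring at 604. I nudge it and lower gently.

Call:
step_arm(steps=[[[-0.1,-0.1,0.7],[0,0,0]],[[0,0,0.5],[0,0,0]],[[0,0,0.3],[0,0,0]],[[0,0,0],[0,0,0]],[[0,0,0],[0,0,0]]])

```text
clock: 9.55
tool_pos: [0.5584, 0.2256, 0.2138]
eef_rot: [0.966, 0.259, 0.0, 0.0]
contact_force: [-0.2, -0.2, -0.0]
opening: 0.178
finger_force: 30.0
```

Call:
step_arm(steps=[[[0,0,0.2],[0,0,0]],[[0,0,0.2],[0,0,0]],[[0,0,0],[0,0,0]]])

```text
clock: 9.93
tool_pos: [0.5582, 0.2255, 0.2096]
eef_rot: [0.966, 0.259, -0.0, 0.0]
contact_force: [0.3, -0.8, -1.4]
opening: 0.183
finger_force: 30.0
```

Call:
step_arm(steps=[[[0,0,0.2],[0,0,0]],[[0,0,0],[0,0,0]]])

```text
clock: 10.18
tool_pos: [0.5585, 0.2249, 0.2078]
eef_rot: [0.966, 0.259, 0.0, 0.0]
contact_force: [-0.2, -2.2, 1.2]
opening: 0.177
finger_force: 30.0
```

Call:
step_arm(steps=[[[-0.1,0.1,0.1],[0,0,0]],[[0,0,0.1],[0,0,0]],[[0,0,0],[0,0,0]]])

```text
clock: 10.55
tool_pos: [0.5578, 0.2236, 0.2054]
eef_rot: [0.966, 0.259, -0.0, 0.0]
contact_force: [0.3, -2.0, -0.8]
opening: 0.179
finger_force: 30.0
```

Call:
step_arm(steps=[[[0,0,0.1],[0,0,0]],[[0,0,0.1],[0,0,0]],[[0,0,0],[0,0,0]]])

```text
clock: 10.92
tool_pos: [0.5576, 0.2236, 0.2034]
eef_rot: [0.966, 0.259, -0.001, 0.0]
contact_force: [0.6, -2.7, -1.6]
opening: 0.178
finger_force: 30.0
```

Call:
step_arm(steps=[[[-0.1,0.1,0.1],[0,0,0]],[[0,0,0.1],[0,0,0]],[[0,0,0],[0,0,0]]])

```text
clock: 11.3
tool_pos: [0.5574, 0.2233, 0.202]
eef_rot: [0.966, 0.259, 0.0, -0.0]
contact_force: [-0.7, -2.1, 1.1]
opening: 0.183
finger_force: 30.0
```

Call:
step_arm(steps=[[[0,0,0.1],[0,0,0]],[[0,0,0],[0,0,0]]])

```text
clock: 11.55
tool_pos: [0.5575, 0.2233, 0.2019]
eef_rot: [0.966, 0.259, 0.0, -0.0]
contact_force: [-2.7, -2.7, 9.2]
opening: 0.179
finger_force: 30.0
```

Call:
step_arm(steps=[[[0,-0.035,-0.03],[0,0,-5]],[[0,-0.035,0],[0,0,-5]],[[0,-0.035,0],[0,0,-5]],[[0,0,0],[0,0,0]]])

```text
clock: 12.05
tool_pos: [0.5575, 0.2238, 0.2019]
eef_rot: [0.924, 0.383, 0.001, -0.0]
contact_force: [-0.5, -2.6, 6.7]
opening: 0.177
finger_force: 30.0
```

```bash
python3 -c "
from h import *
s=sensors.get_state();print(s['tool_pos'].round(4),s['contact_force'].round(1),s['moment'].round(2),s['q'].round(2))"
```

```text
[0.5575 0.2238 0.2019] [-0.5 -2.6  6.7] [-0.56  0.25  0.1 ] [-0.52  0.73  0.11  1.71 -0.11  0.71 -1.14]
```

Call:
step_arm(steps=[[[-0.05,0.02,0],[0,0,-5]],[[0,-0.035,0],[0,0,-5]],[[0,-0.035,0],[0,0,-5]],[[0,0,0],[0,0,0]]])

```text
clock: 12.55
tool_pos: [0.5569, 0.2243, 0.2019]
eef_rot: [0.866, 0.5, 0.001, -0.0]
contact_force: [0.2, -1.0, 6.1]
opening: 0.184
finger_force: 30.0
```

Call:
step_arm(steps=[[[0,-0.035,0],[0,0,-5]],[[0,-0.035,0],[0,0,-5]],[[0,-0.035,0],[0,0,-5]],[[0,0,0],[0,0,0]]])

```text
clock: 13.05
tool_pos: [0.5561, 0.2242, 0.2016]
eef_rot: [0.794, 0.608, 0.001, 0.0]
contact_force: [1.1, -2.2, 4.9]
opening: 0.178
finger_force: 30.0
```

Call:
step_arm(steps=[[[-0.03,-0.035,0.02],[0,0,-5]],[[0,-0.035,0],[0,0,-5]],[[0,-0.035,0],[0,0,-5]],[[0,0,0],[0,0,0]]])

```text
clock: 13.55
tool_pos: [0.555, 0.2238, 0.2006]
eef_rot: [0.708, 0.706, 0.001, 0.0]
contact_force: [4.0, -1.3, -2.0]
opening: 0.177
finger_force: 30.0
```

Call:
step_arm(steps=[[[0,-0.035,0.01],[0,0,-5]],[[0,-0.035,0],[0,0,-5]],[[0,0,0],[0,0,0]]])

```text
clock: 13.92
tool_pos: [0.5549, 0.2228, 0.2006]
eef_rot: [0.645, 0.764, 0.001, 0.001]
contact_force: [3.4, -3.4, -1.3]
opening: 0.202
finger_force: 32.7
```

```bash
python3 -c "
from h import *
s=sensors.get_state();print(s['tool_pos'].round(4),s['contact_force'].round(1),s['moment'].round(2),s['opening'])"
```

```text
[0.5549 0.2228 0.2006] [ 3.4 -3.4 -1.3] [-0.63 -1.01 -0.82] 0.2015134931952941
```

Call:
step_arm(steps=[[[0,0.035,0.1],[0,0,5]],[[0,0,0.1],[0,0,0]],[[0,0,0.1],[0,0,0]],[[0,0,0],[0,0,0]]])

```text
clock: 14.42
tool_pos: [0.5548, 0.2235, 0.1981]
eef_rot: [0.676, 0.737, 0.001, 0.001]
contact_force: [4.8, -2.9, 3.8]
opening: 0.183
finger_force: 29.7
```

```bash
python3 -c "
from h import *
s=sensors.get_state();print(s['tool_pos'].round(4),s['contact_force'].round(1),s['moment'].round(2),s['opening'])"
```

```text
[0.5548 0.2235 0.1981] [ 4.8 -2.9  3.8] [-0.84 -1.04 -0.32] 0.18307901534936838
```

Call:
step_arm(steps=[[[-0.1,0.15,0],[0,0,3]],[[0,0,0.1],[0,0,0]],[[0,0,0.1],[0,0,0]],[[0,0,0],[0,0,0]]])

```text
clock: 14.92
tool_pos: [0.5549, 0.2235, 0.1954]
eef_rot: [0.694, 0.72, -0.0, -0.0]
contact_force: [1.8, -1.2, -0.3]
opening: 0.179
finger_force: 29.5
```

```bash
python3 -c "
from h import *
s=sensors.get_state();print(s['tool_pos'].round(4),s['contact_force'].round(1),s['moment'].round(2),s['opening'])"
```

```text
[0.5549 0.2235 0.1954] [ 1.8 -1.2 -0.3] [-0.29 -0.56 -0.12] 0.17862046345674745
```

Call:
step_arm(steps=[[[-0.05,0.07,0.1],[0,0,0]],[[0,0,0.1],[0,0,0]],[[0,0,0.1],[0,0,0]],[[0,0,0],[0,0,0]]])

```text
clock: 15.42
tool_pos: [0.5556, 0.2229, 0.1924]
eef_rot: [0.694, 0.719, -0.0, -0.0]
contact_force: [0.8, 0.5, -0.4]
opening: 0.182
finger_force: 29.4
```

Call:
step_arm(steps=[[[0,0,0.1],[0,0,0]],[[0,0,0],[0,0,0]]])

```text
clock: 15.68
tool_pos: [0.5557, 0.2228, 0.1916]
eef_rot: [0.695, 0.719, -0.0, -0.0]
contact_force: [0.1, 0.1, 0.0]
opening: 0.177
finger_force: 29.4
```

```bash
python3 -c "
from h import *
s=sensors.get_state();print(s['tool_pos'].round(4),s['contact_force'].round(1),s['moment'].round(2),s['q'].round(2))"
```

```text
[0.5557 0.2228 0.1916] [0.1 0.1 0. ] [-0.07 -0.14 -0.01] [-0.38  0.74 -0.13  1.71  0.13  0.7  -0.55]
```

Call:
step_arm(steps=[[[0,0,0.1],[0,0,0]],[[0,0,0.1],[0,0,0]],[[0,0,0],[0,0,0]]])

```text
clock: 16.05
tool_pos: [0.5558, 0.2228, 0.1898]
eef_rot: [0.695, 0.719, -0.0, -0.0]
contact_force: [-0.7, -1.0, 2.8]
opening: 0.178
finger_force: 29.4
```

Call:
step_arm(steps=[[[0,0.03,0],[0,0,5]],[[0,0.03,0],[0,0,5]],[[0,0.03,0],[0,0,5]],[[0,0,0],[0,0,0]]])

```text
clock: 16.55
tool_pos: [0.5568, 0.2229, 0.1899]
eef_rot: [0.782, 0.623, 0.0, 0.0]
contact_force: [-1.9, 0.3, 1.8]
opening: 0.178
finger_force: 29.7
```

```bash
python3 -c "
from h import *
s=sensors.get_state();print(s['tool_pos'].round(4),s['contact_force'].round(1),s['moment'].round(2),s['opening'])"
```

```text
[0.5568 0.2229 0.1899] [-1.9  0.3  1.8] [0.04 0.25 0.02] 0.1779986220077479
```

Call:
step_arm(steps=[[[0,-0.02,0.05],[0,0,5]],[[0,0.025,0.03],[0,0,5]],[[0,0.025,0],[0,0,5]],[[0,0,0],[0,0,0]]])

```text
clock: 17.05
tool_pos: [0.5573, 0.2228, 0.1892]
eef_rot: [0.857, 0.516, 0.0, 0.0]
contact_force: [-1.1, 0.6, 3.1]
opening: 0.179
finger_force: 29.7
```

```bash
python3 -c "
from h import *
s=sensors.get_state();print(s['tool_pos'].round(4),s['contact_force'].round(1),s['moment'].round(2),s['opening'])"
```

```text
[0.5573 0.2228 0.1892] [-1.1  0.6  3.1] [ 0.04  0.29 -0.04] 0.1787184777193653
```

Call:
step_arm(steps=[[[0,0.025,0.03],[0,0,5]],[[0,0.025,0],[0,0,5]],[[0,0,0],[0,0,0]]])

```text
clock: 17.42
tool_pos: [0.5579, 0.2226, 0.1889]
eef_rot: [0.898, 0.44, 0.0, -0.0]
contact_force: [-0.6, -0.4, 4.0]
opening: 0.178
finger_force: 29.7
```

```bash
python3 -c "
from h import *
s=sensors.get_state();print(s['tool_pos'].round(4),s['contact_force'].round(1),s['moment'].round(2),s['opening'])"
```

```text
[0.5579 0.2226 0.1889] [-0.6 -0.4  4. ] [0.16 0.2  0.01] 0.17810939116040328
```

Call:
step_arm(steps=[[[0,0.025,0.02],[0,0,5]],[[0,0.025,0],[0,0,5]],[[0,0,0],[0,0,0]]])

```text
clock: 17.8
tool_pos: [0.5582, 0.2221, 0.1885]
eef_rot: [0.933, 0.36, 0.0, 0.0]
contact_force: [-0.7, 0.7, 4.0]
opening: 0.178
finger_force: 29.7
```

```bash
python3 -c "
from h import *
s=sensors.get_state();print(s['tool_pos'].round(4),s['contact_force'].round(1),s['moment'].round(2),s['opening'])"
```

```text
[0.5582 0.2221 0.1885] [-0.7  0.7  4. ] [ 0.2   0.13 -0.05] 0.17774061016923903
```

Call:
step_arm(steps=[[[0,0.025,0.02],[0,0,5]],[[0,0,0],[0,0,0]]])

```text
clock: 18.05
tool_pos: [0.5583, 0.2218, 0.1882]
eef_rot: [0.948, 0.319, 0.0, 0.0]
contact_force: [-0.0, 0.8, 1.7]
opening: 0.179
finger_force: 29.8
```

```bash
python3 -c "
from h import *
s=sensors.get_state();print(s['tool_pos'].round(4),s['contact_force'].round(1),s['moment'].round(2),s['opening'])"
```

```text
[0.5583 0.2218 0.1882] [-0.   0.8  1.7] [ 0.17  0.08 -0.1 ] 0.1791300361439882
```

Call:
step_arm(steps=[[[0,0.025,0.04],[0,0,5]],[[0,0,0],[0,0,0]]])

```text
clock: 18.3
tool_pos: [0.5585, 0.2216, 0.188]
eef_rot: [0.961, 0.277, 0.0, 0.0]
contact_force: [-0.1, -0.5, 2.6]
opening: 0.182
finger_force: 29.8
```

```bash
python3 -c "
from h import *
s=sensors.get_state();print(s['tool_pos'].round(4),s['contact_force'].round(1),s['moment'].round(2),s['opening'])"
```

```text
[0.5585 0.2216 0.188 ] [-0.1 -0.5  2.6] [ 0.21  0.09 -0.  ] 0.18188372207004122
```

Call:
step_arm(steps=[[[0,0.025,0.04],[0,0,4]],[[0,0,0],[0,0,0]]])

```text
clock: 18.55
tool_pos: [0.5587, 0.2215, 0.1878]
eef_rot: [0.97, 0.244, 0.0, -0.0]
contact_force: [-1.4, -0.0, 5.1]
opening: 0.18
finger_force: 29.8
```

```bash
python3 -c "
from h import *
s=sensors.get_state();print(s['tool_pos'].round(4),s['contact_force'].round(1),s['moment'].round(2),s['opening'],s['eef_rot'].round(3))"
```

```text
[0.5587 0.2215 0.1878] [-1.4 -0.   5.1] [0.21 0.24 0.02] 0.1800691642076069 [ 0.97   0.244  0.    -0.   ]
```

Call:
step_arm(steps=[[[0,0.02,0],[0,0,4]],[[0,0,0],[0,0,0]]])

```text
clock: 18.8
tool_pos: [0.5588, 0.2213, 0.1878]
eef_rot: [0.978, 0.21, 0.0, -0.0]
contact_force: [-0.5, 1.2, 5.1]
opening: 0.18
finger_force: 29.8
```

```bash
python3 -c "
from h import *
s=sensors.get_state();print(s['tool_pos'].round(4),s['contact_force'].round(1),s['moment'].round(2),s['opening'],s['eef_rot'].round(3))"
```

```text
[0.5588 0.2213 0.1878] [-0.5  1.2  5.1] [0.16 0.17 0.02] 0.18047345441339588 [ 0.978  0.21   0.    -0.   ]
```

Call:
step_arm(steps=[[[0,0.02,0],[0,0,4]],[[0,0,0],[0,0,0]]])

```text
clock: 19.05
tool_pos: [0.5588, 0.2211, 0.1878]
eef_rot: [0.984, 0.176, 0.0, -0.0]
contact_force: [-0.3, 0.3, 4.7]
opening: 0.182
finger_force: 29.8
```

```bash
python3 -c "
from h import *
s=sensors.get_state();print(s['tool_pos'].round(4),s['contact_force'].round(1),s['moment'].round(2),s['opening'],s['eef_rot'].round(3))"
```

```text
[0.5588 0.2211 0.1878] [-0.3  0.3  4.7] [0.19 0.22 0.09] 0.18156014560225564 [ 0.984  0.176  0.    -0.   ]
```

Call:
step_arm(steps=[[[0,0.02,0],[0,0,4]],[[0,0,0],[0,0,0]]])

```text
clock: 19.3
tool_pos: [0.5588, 0.2212, 0.1878]
eef_rot: [0.99, 0.142, 0.0, 0.0]
contact_force: [-1.3, 1.2, 5.2]
opening: 0.179
finger_force: 30.6
```

```bash
python3 -c "
from h import *
s=sensors.get_state();print(s['tool_pos'].round(4),s['contact_force'].round(1),s['moment'].round(2),s['opening'],s['eef_rot'].round(3))"
```

```text
[0.5588 0.2212 0.1878] [-1.3  1.2  5.2] [0.1  0.18 0.66] 0.17852640533304992 [0.99  0.142 0.    0.   ]
```

The moment jumped to 0.66 N m at the home height, so the cap is at its stop. I ease the twist, release, lift and check.

Call:
step_arm(steps=[[[0,0,-0.04],[0,0,-2]],[[0,0,0],[0,0,0]]])

```text
clock: 19.55
tool_pos: [0.5587, 0.2211, 0.1878]
eef_rot: [0.987, 0.158, 0.0, -0.0]
contact_force: [0.3, 0.7, 3.4]
opening: 0.177
finger_force: 30.1
```

Call:
step_arm(claw=-0.1, steps=[[[0,0,0],[0,0,0]],[[0,0,0],[0,0,0]],[[0,0,0],[0,0,0]],[[0,0,0],[0,0,0]]])

```text
clock: 20.05
tool_pos: [0.5586, 0.2206, 0.1877]
eef_rot: [0.988, 0.156, -0.0, 0.0]
contact_force: [0.4, -1.2, 0.4]
opening: 0.45
finger_force: 0.0
```

Call:
step_arm(steps=[[[0,0,-1],[0,0,0]],[[0,0,-2],[0,0,0]],[[0,0,-4],[0,0,0]],[[0,0,-4],[0,0,0]],[[-4,0,-2],[0,0,0]],[[-4,0,0],[0,0,0]],[[0,0,0],[0,0,0]],[[0,0,0],[0,0,0]]])

```text
clock: 21.05
tool_pos: [0.4835, 0.1965, 0.3186]
eef_rot: [0.988, 0.157, 0.001, -0.0]
contact_force: [0.7, 0.3, 0.1]
opening: 0.445
finger_force: 0.0
```

Run:
```python
from h import *
w=snap('wrist','w5'); a=snap('scene','s5'); b=snap('side','d5'); st=sensors.get_state()
print(st['tool_pos'],st['contact_force'].round(1),proj(w,(.5555,.2205,.19)),proj(b,(.5555,.2205,.195)),proj(a,(.5555,.2205,.195)))
u,v=map(int,proj(b,(.555,.221,.16)));n=45
cv2.imwrite('pics/c5.png',np.hstack([cv2.resize(w['img'],(400,300)),cv2.resize(b['img'][v-n:v+n,u-60:u+60],(400,300))])[:,:,::-1])
# side: where the skirt edge and top are
h=cv2.cvtColor(b['img'],cv2.COLOR_RGB2HSV); m=cv2.inRange(h,(20,120,50),(34,255,255)); m[:,:250]=0;m[:,300:]=0;m[:190]=0;m[300:]=0
y,x=np.nonzero(m);print('seen',x.min(),x.max(),y.min(),y.max())
C=np.array((.5547,.2225,0));t=np.linspace(0,6.28,73)
for zu in(.132,.1345,.138,.146):
  q=np.array([proj(b,C+[.0365*np.cos(k),.0365*np.sin(k),zu]) for k in t]); print(zu,q.max(0).round(1))
```

```text
[0.48366024 0.19640056 0.31780388] [0.4 0.  0.1] (np.float64(256.5418984839931), np.float64(96.06272716759048)) (np.float64(274.2397932190791), np.float64(231.36927492372467)) (np.float64(283.08840355478156), np.float64(143.1868452624151))
seen 259 290 228 262
0.132 [290.  262.9]
0.1345 [290.  262.3]
0.138 [290.1 261.4]
0.146 [290.3 259.2]
```

View pics/c5.png

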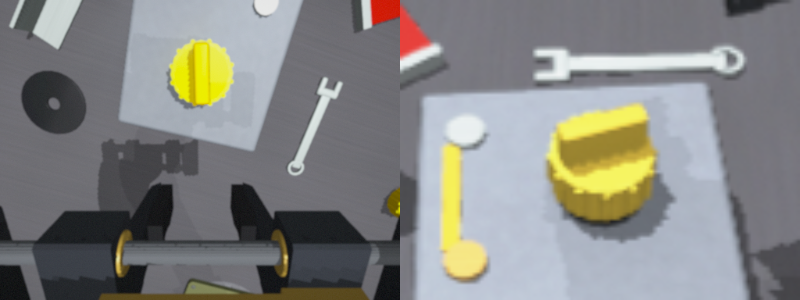

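The cap sits level on the neck at (200,72) in the wrist view and (600,165) in the side crop. Its skirt edge is at the home height, and the bar is unmoved since I let go.

```bash
python3 -c "
from plant import finish_job
print(finish_job())"
```

```text
the job is handed in; nothing more can be done
None
```

The yellow cap is screwed onto the filler neck to its stop: it stayed level at home height when I let go, the gripper is clear, and I handed the job in at about 21 s without hearing a verdict. While turning backwards after the drop, the cap briefly met a wall at about 0.8–0.9 N m, above the advised 0.5 but under the roughly 1 N m that counts as forcing.

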